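# Click the filler cap shut on the water tank

## Robot

A 6-joint arm with a two-finger parallel gripper is mounted at the origin on the work surface. World frame = base frame: x ahead of the robot, y to its left, z up, the work surface at z = 0. Lengths are in m, angles in rad, forces in N, time in s.
With the tool pointing down it reaches from about 0.35 to 0.95 m from the base axis. Payload 17.4 kg.
Tool frame: the origin (TCP) lies on the centre line of the jaws, within the pads' length; the fingertips stand 22 mm ahead of it and the grasp point (between the pads) lies 3 mm ahead of it; z points along the fingers, x is the direction in which the jaws open and shut, and the axes are right-handed (so a half turn about z gives the same grasp; the last joint's range is limited). The gripper opens to 93 mm and grips with 3 to 60 N. Pads are 15 mm wide; open, the fingers measure 128 mm over their backs; the gripper's body (75 mm by 188 mm) begins 65 mm behind the grasp point.
Start: joints at [-1.334, 0.116, 1.442, -0, 1.584, -0.038], TCP at [0.183, -0.65, 0.241] pointing down, gripper open.
Joint ranges: [-2.83, 2.83], [-0.83, 2.19], [0.07, 2.5], [-1.14, 4.28], [0.01, 3], [-2.97, 2.97]. Speed limits (rad/s): [1.89, 1.89, 2.22, 3.14, 3.14, 3.14].

## Interface

Orientations are given as a rotation vector (axis times angle).
In Python, from cell import ctrl gives the robot as it stands.
- The arm moves only by the tool carry_out, never from a script. Its argument "deltas" is a list of rows, each an object with "dp": the shift along the tool's x, y, z in m, a list of three; "twist": the turn, a rotation vector about the tool's x, y, z in rad, a list of three; "fingers": the opening, from -1 (shut) to 1 (fully open). In form: [{"dp": [dx, dy, dz], "twist": [rx, ry, rz], "fingers": fingers}, ...]. A call has 1 to 10 rows; each row shifts and turns the commanded pose from where the row before left it, along the tool's axes as they then stand; what a row does not reach is not made up. A row lasts 1/8 s, in which the tool goes at most 62.5 mm and 10.7 degrees, less where a joint would pass 70% of its speed; a pose out of reach is approached as far as the arm can. A call with a gripper value outside its range is refused whole. The fingers move at their own pace and stop on an object; the grip force is fixed at half the most. Time passes only in rows, so rows that do not move let the fingers close. It gives the time, the measured TCP pose, the force and the opening at its end, in the units of the state.
- ctrl.get_state(): the state, without advancing time (a new reading comes with each control period).
- ctrl.capture(name): name is "scene" or "top" or "wrist"; returns a dict with "color" (384x512x3 uint8, red, green, blue), "range_z" (384x512 float32, m along the optical axis (not along the pixel's ray), 0 where there is no reading), "fx", "fy", "cx", "cy" (pixels), "origin" and "orientation" of the camera in the world. Camera axes: x right, y up, looking along -z (the intrinsics and any distortion apply to the point x, -y, -z); pixel columns grow to the right and rows downward; lengths in m; the calibration is good to about 2 mm. A picture is of the moment at which its call begins.
- ctrl.close_job(): hands the job in, once; it reports no verdict.
The state is a dict: "t": time; "joint_pos": joint angles; "qvel": joint speeds; "tau": joint torques, N m; "ee_pos": TCP position; "ee_rot": TCP orientation; "contact_force": force on the tool from outside, world axes, zero at the start; "ft_torque": the same for the moment, N m; "opening": finger opening in m.
Only numpy, scipy, OpenCV 4.12 (cv2) and the standard library are available. Lean on these libraries where they do the work, as an engineer would, in place of code of your own. Each camera call takes 0.05 s, during which the arm holds its last target. There are 200 camera calls.

## Task

Close the refreshment table's water tank: take the wing cap from its stand, set it in the tank's neck and feel gently for the drive slot with the blade under the cap until the cap drops fully down onto the neck, then turn it clockwise until its ratchet clicks once or twice, no more. Never press or wrench hard on the tank, let go of the cap, and leave the cups, tubs and other things on the table where they are.

Things in the scene. Friction and masses are not known exactly. Their poses are not given: they have to be found in the camera images.
- cap_grip (a point): Black wing cap, loose, about 90 g, spigot down in the ring stand. This point is on its axis inside the grip bar, 22 mm above the flange's top face, 14 mm below the bar's top. The upright bar is 50 mm long along x, 14 mm thick along y, 36 mm high. The round flange is 66 mm across, 8 mm thick, its underside 30 mm below this point. z up.
- blade_tip (a point): Foot of the cap, on its axis, 58 mm below cap_grip, same axes. Below the flange come a round spigot (40 mm across, 16 mm long, chamfered foot) and under it the blade: 30 mm long along x, 8 mm thick along y, 12 mm deep, ending at this point.
- cap: The same wing cap, origin on its axis at the flange's underside. 30 mm below cap_grip.
- stand: White ring stand that holds the cap, fixed, 36 mm high, 62 mm across at the top, round foot 90 mm across; origin under its centre.
- tank: Grey water tank, fixed, 200 mm (x) by 150 mm (y) by 90 mm high, neck on top at its centre; origin under its centre. The cap turned clockwise drives the thread (about 0.1 N m) to a hard stop; then the ratchet slips: the moment climbs to 0.3 to 0.5 N m, then drops to nothing at the click, every 0.39 rad of turning. No push or wrench by the cap over 50 N.
- neck (a point): Centre of the filler neck's rim (a rubber seal, yields 2.5 mm at about 12 N), 135 mm above the table; axes as the tank's. Rim 68 mm across, bore 45 mm. With the blade on the plate off the slot, the cap's flange stands 8 mm above the rim; with the blade in the slot the flange lies on the rim, cap_grip 30 mm above this point.
- plate (a point): On the neck's axis, 20 mm below the rim, axes as the tank's (does not turn): top of the steel drive plate, sprung, yields 2.5 mm at about 10 N. A 37 x 13 mm slot through its axis takes the blade either way round (play about 0.2 rad each way). Slot direction is not measured: along x when the thread is home; at the start 0.3 to 0.95 rad anticlockwise, seen from above, of x.
- pin_top (a point): Top of a small steel tell-tale pin, 10 mm wide, look only, 62 mm from the neck's axis towards the tank frame's -x. It sinks 1.5 mm per rad as the thread is tightened; flush with the tank's top (45 mm below the rim) when the thread is home, 0.45 to 1.45 mm proud at the start.
- mug: Steel cup, 72 mm across, 85 mm high, origin under its centre. Leave alone.
- tape: Roll of yellow tape lying flat, 66 mm across, 20 mm high, origin under its centre. Leave alone.
- tub1: Instant noodle tub, 94 mm across at its lid, 85 mm high, origin under its centre. Leave alone.
- tub2: Another such noodle tub. Leave alone.
- tub3: Another such noodle tub. Leave alone.
- calculator: Grey desk calculator, 110 x 70 x 14 mm, origin under its centre. Leave alone.
- click_slide (a point): Small slide deep in the neck, on its axis, out of sight and reach, that counts the ratchet's clicks: 40 mm below the rim at the start, it rises 1 mm with each click (0.39 rad of ratchet turn) and rests there. It yields down with the drive plate while that is pressed.

How it is judged:
On the way, in this order (a step that is already met when the one before it is completed fails the run):
1. the cap sits fully down on the neck with its blade in the drive slot (z of cap_grip in the frame of neck below 0.033 m and horizontal distance between cap_grip and neck below 0.006 m and angle between cap_grip's own z axis and vertical below 0.12 rad), for 0.1 s.
2. the thread is turned home (pin flush) (z of pin_top in the frame of neck below -0.0448 m), for 0.1 s.
3. the ratchet has clicked (z of click_slide in the frame of neck above -0.03924 m), for 0.1 s.
At the end, for the whole second after the job is handed in: The cap is let go and lies upright on the neck (flange within 3 mm of the rim, within 6 mm of its axis, tilt under 0.12 rad), the thread is home (pin flush within 0.2 mm) and the ratchet rests one or two clicks on (click slide raised 0.76 to 2.5 mm) (all of step 1 and z of pin_top in the frame of neck below -0.0448 m and z of click_slide in the frame of neck between -0.03924 and -0.0375 m); the robot touches nothing.
It fails at once if the ratchet is clicked more than twice (z of click_slide in the frame of neck above -0.0375 m).
It fails at once if the cap is pressed or wrenched against the tank with more than 50 N (contact force between cap and tank above 50 N).
It fails at once if a bystander is shifted more than 30 mm (distance of any of mug, tape, tub1, tub2, tub3, calculator from where it was at the start of the episode above 0.03 m).
It also fails if it takes over 64 s, if anything falls off the work surface, if the arm or the gripper's body presses on something with over 40 N, if the wrist force passes 120 N, or if a joint passes its speed limit or range.

## Working session

There is one attempt and no reset: what is moved stays moved. The work goes in short steps, Python scripts to look and compute and a tool call to move; the robot and the scene stay as the last step left them, time stands still between calls to the robot, and variables do not carry over. Pictures are saved under pics/ and viewed, about 8 in all and at most 12, crops included, and the job is handed in when it is done.

Besides the shell and the picture viewer there is one more tool, called after ">>>" as name([rows], argument=value, ...), one row to a line, values as JSON. carry_out: Moves the arm, as the interface text tells. Its arguments: {"type":"object","properties":{"deltas":{"type":"array","items":{"type":"object","properties":{"dp":{"type":"array","items":{"type":"number"}},"twist":{"type":"array","items":{"type":"number"}},"fingers":{"type":"number"}}}}},"required":["deltas"]}

```bash
mkdir -p pics; ls
cat > h.py <<'E'
import numpy as np, cv2
from scipy.spatial.transform import Rotation as R
from cell import ctrl
def cap(n,save=None):
    c=ctrl.capture(n)
    if save: cv2.imwrite('pics/'+save,c['color'][:,:,::-1])
    return c
def rot(c):
    o=np.array(c['orientation'],float)
    return R.from_rotvec(o).as_matrix() if o.size==3 else (R.from_quat(o).as_matrix() if o.size==4 else o)
def pts(c):
    h,w=c['range_z'].shape;u,v=np.meshgrid(np.arange(w),np.arange(h));z=c['range_z']
    p=np.stack([(u-c['cx'])/c['fx']*z,-(v-c['cy'])/c['fy']*z,-z],-1)
    return p@rot(c).T+np.array(c['origin'])
def ray(c,u,v,zp):
    d=rot(c)@np.array([(u-c['cx'])/c['fx'],-(v-c['cy'])/c['fy'],-1]);o=np.array(c['origin'])
    return o+d*(zp-o[2])/d[2]
def pix(c,p):
    q=rot(c).T@(np.array(p)-np.array(c['origin']));return c['cx']-c['fx']*q[0]/q[2], c['cy']+c['fy']*q[1]/q[2]
E
python3 - <<'E'
from h import *
print(ctrl.get_state())
a=cap('scene');b=cap('top')
for c in(a,b): print(c['origin'],c['orientation'],c['fx'],c.keys())
im=np.vstack([a['color'],b['color']])[:,:,::-1]
cv2.imwrite('pics/a.png',np.ascontiguousarray(cv2.resize(np.hstack([a['color'],b['color']])[:,:,::-1],(800,300))))
cv2.imwrite('pics/b.png',cv2.resize(b['color'][:,:,::-1],(800,600)))
E
```

```text
pics
{'t': 0.0, 'joint_pos': array([-1.33375659e+00,  1.16463646e-01,  1.44230467e+00,  2.14319927e-05,
        1.58401832e+00, -3.78046403e-02]), 'qvel': array([-0.00197601, -0.00022489,  0.00013838, -0.00088984,  0.00089428,
        0.00095862]), 'tau': array([ 3.66321365e-04, -7.21271181e+01, -6.22604942e+01,  7.79943913e-02,
        2.38801364e-02, -1.23534192e-04]), 'ee_pos': array([ 0.18314003, -0.64947169,  0.23989577]), 'ee_rot': array([-2.50419797e+00,  1.89571632e+00,  1.42983735e-03]), 'contact_force': array([-0.23331476,  0.07180409, -0.61688781]), 'ft_torque': array([-0.0627877 ,  0.03173927,  0.00500144]), 'opening': 0.09257702476142535}
[ 1.22287245 -0.9016049   0.80976693] [0.96419705 0.32231496 0.56684089] 440.0987762752042 dict_keys(['color', 'range_z', 'fx', 'fy', 'cx', 'cy', 'origin', 'orientation'])
[ 0.48453048 -0.01155576  1.60368336] [ 0.06410713 -0.03416645 -1.59234882] 495.82032694334725 dict_keys(['color', 'range_z', 'fx', 'fy', 'cx', 'cy', 'origin', 'orientation'])
```

View pics/a.png

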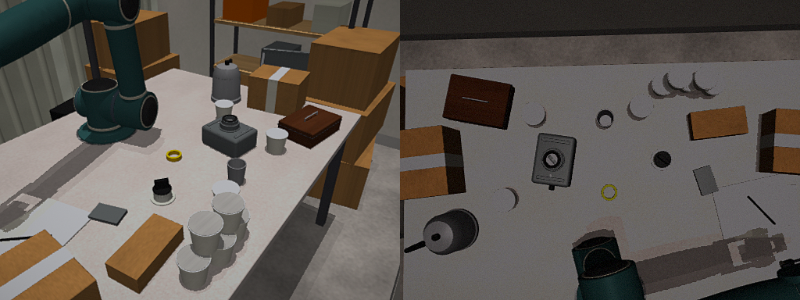

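View pics/b.png

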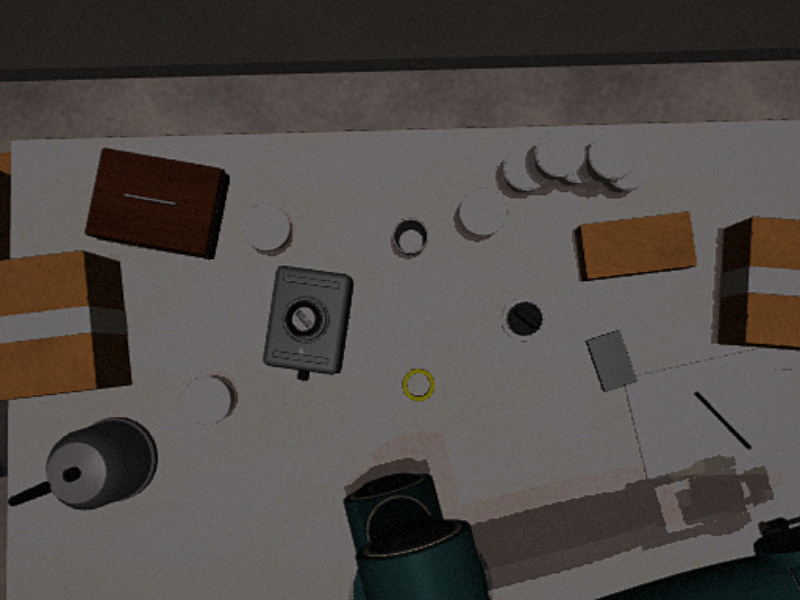

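The top view shows the tank at about (308,320) with its pin at (302,352), and the capped stand at (523,319). Now I measure both and crop them.

Run:
```python
from h import *
b=cap('top');P=pts(b);g=b['color'].astype(int)
s=512/800
def reg(x0,x1,y0,y1): 
    m=np.zeros(P.shape[:2],bool);m[int(y0*s):int(y1*s),int(x0*s):int(x1*s)]=1;return m
def info(n,m):
    q=P[m];(c,wh,a)=cv2.minAreaRect((q[:,:2]*1000).astype(np.float32));print(n,len(q),q.mean(0).round(4),np.median(q[:,2]).round(4),np.round(c,1),np.round(wh,1),round(a,1))
T=reg(250,365,255,385);C=reg(490,560,285,350)
info('tanktop',T&(abs(P[...,2]-.09)<.012)); info('rim',T&(P[...,2]>.12))
info('bar',C&(P[...,2]>.083-.02)&(P[...,2]<.13)&(P[...,2]>.075)); info('cap all',C&(P[...,2]>.035))
for z in (.036,.044,.08): print(z,ray(b,525*s,319*s,z).round(4))
print('neck ray',ray(b,305*s,319*s,.135).round(4),'pin',ray(b,302*s,352*s,.091).round(4))
q=P[C];print(np.histogram(q[:,2],bins=12))
def crop(x,y,r): return cv2.resize(np.clip(g[int(y*s)-r:int(y*s)+r,int(x*s)-r:int(x*s)+r]*2,0,255).astype(np.uint8)[:,:,::-1],(400,400),interpolation=cv2.INTER_CUBIC)
cv2.imwrite('pics/c.png',np.hstack([crop(305,320,36),crop(525,319,24)]))
```

```text
tanktop 2530 [0.5537 0.2109 0.0906] 0.0908 [554.7 213.3] [150.4 199.6] 80.8
rim 299 [0.5485 0.1933 0.2554] 0.1344 [510.1 126. ] [268.4  78.9] 63.1
bar 72 [ 0.5489 -0.2214  0.0808] 0.081 [ 549.4 -220.9] [48.1 14.3] 48.9
cap all 361 [ 0.5474 -0.2168  0.0788] 0.046 [ 509.4 -138.7] [ 65.8 250.6] 25.8
0.036 [ 0.547  -0.2229  0.036 ]
0.044 [ 0.5467 -0.2218  0.044 ]
0.08 [ 0.5453 -0.217   0.08  ]
neck ray [0.5524 0.2077 0.135 ] pin [0.4901 0.221  0.091 ]
(array([1884,    0,    0,    0,    0,    0,    0,    0,    0,    0,    0,
          6]), array([-0.01292491,  0.12179245,  0.2565098 ,  0.39122716,  0.52594451,
        0.66066187,  0.79537922,  0.93009658,  1.06481394,  1.19953129,
        1.33424865,  1.468966  ,  1.60368336]))
```

View pics/c.png

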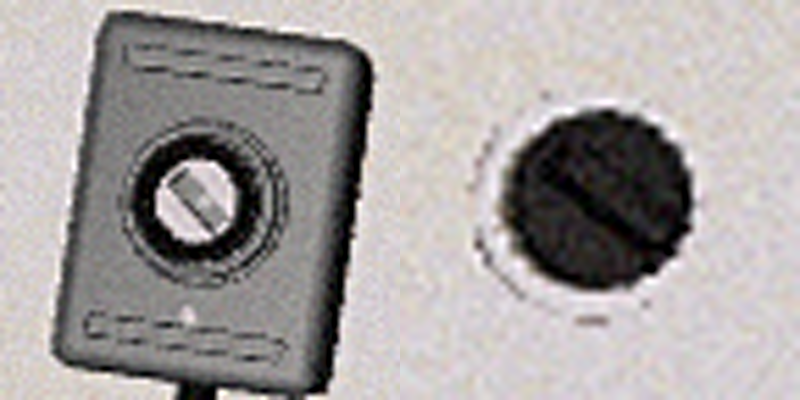

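The tank lies at yaw about -9° with the slot at about +45° in the world. The cap's bar is at 49 to 55°, at (0.548, -0.2215). I'll plan the approach next.

```bash
cat >> h.py <<'E'
def to(target,yawx=None):
    "tool-frame shift to target and the turn about tool z that puts tool x along world yaw (mod pi)"
    s=ctrl.get_state();M=R.from_rotvec(s['ee_rot']).as_matrix()
    print('t',round(s['t'],2),'pos',s['ee_pos'].round(4),'j',s['joint_pos'].round(3),'F',s['contact_force'].round(1),'T',s['ft_torque'].round(2),'op',round(s['opening'],4))
    y=np.arctan2(M[1,0],M[0,0]);print('tool x yaw',y.round(4),'tool z',M[:,2].round(4))
    print('dp',(M.T@(np.array(target)-s['ee_pos'])).round(4))
    if yawx is not None:
        d=-(yawx-y); d=(d+np.pi/2)%np.pi-np.pi/2; print('twist z',d.round(4),'or',(d-np.sign(d)*np.pi).round(4))
E
python3 - <<'E'
from h import *
to([.548,-.2215,.20],np.radians(139))
E
```

```text
t 0.15 pos [ 0.1831 -0.6495  0.2401] j [-1.334  0.116  1.442 -0.     1.584 -0.038] F [ 1.  -0.2 -0.8] T [ 0.02 -0.02  0.02] op 0.093
tool x yaw -1.296 tool z [-2.e-04  9.e-04 -1.e+00]
dp [-0.3129 -0.4673  0.0404]
twist z -0.5804 or 2.5612
```

>>> carry_out([
  {"dp":[-0.031,-0.047,0],"twist":[0,0,0],"fingers":1},
  {"dp":[-0.031,-0.047,0],"twist":[0,0,0],"fingers":1},
  {"dp":[-0.031,-0.047,0],"twist":[0,0,0],"fingers":1},
  {"dp":[-0.031,-0.047,0],"twist":[0,0,0],"fingers":1},
  {"dp":[-0.031,-0.047,0],"twist":[0,0,0],"fingers":1},
  {"dp":[-0.031,-0.047,0],"twist":[0,0,0],"fingers":1},
  {"dp":[-0.031,-0.047,0],"twist":[0,0,0],"fingers":1},
  {"dp":[-0.031,-0.047,0],"twist":[0,0,0],"fingers":1},
  {"dp":[-0.031,-0.047,0],"twist":[0,0,0],"fingers":1},
  {"dp":[-0.031,-0.047,0],"twist":[0,0,0],"fingers":1},
])

```text
t: 1.4
ee_pos: [0.5523, -0.2221, 0.2406]
ee_rot: [2.505, -1.896, 0.0]
contact_force: [0.7, -0.2, -0.2]
opening: 0.0928
```

>>> carry_out([
  {"dp":[0,0,0.02],"twist":[0,0,-0.15],"fingers":1},
  {"dp":[0,0,0.02],"twist":[0,0,-0.15],"fingers":1},
  {"dp":[0,0,0],"twist":[0,0,-0.15],"fingers":1},
  {"dp":[0,0,0],"twist":[0,0,-0.13],"fingers":1},
  {"dp":[0,0,0],"twist":[0,0,0],"fingers":1},
])

```text
t: 2.02
ee_pos: [0.5513, -0.2237, 0.2004]
ee_rot: [-2.942, 1.102, 0.001]
contact_force: [0.6, 0.5, -0.4]
opening: 0.0932
```

Run:
```python
from h import *
to([.548,-.2215,.20],np.radians(139))
c=cap('wrist');P=pts(c)
np.save('w.npy',P)
m=(abs(P[...,2]-.080)<.006)&(np.hypot(P[...,0]-.548,P[...,1]+.2215)<.045)
q=P[m];print(len(q))
if len(q)>20:
    r=cv2.minAreaRect((q[:,:2]*1000).astype(np.float32));print('bar',r,np.median(q[:,2]),q.mean(0))
m=(abs(P[...,2]-.044)<.004)&(np.hypot(P[...,0]-.548,P[...,1]+.2215)<.045);q=P[m];print(len(q),'flange',cv2.minEnclosingCircle((q[:,:2]*1000).astype(np.float32)) if len(q) else 0)
cv2.imwrite('pics/w1.png',np.clip(c['color'].astype(int)*1.5,0,255).astype(np.uint8)[:,:,::-1])
print(pix(c,(.548,-.2215,.08)))
```

```text
t 2.02 pos [ 0.5513 -0.2237  0.2004] j [-0.428 -0.044  1.671  0.     1.515  0.288] F [ 0.6  0.5 -0.4] T [-0.04 -0.06  0.04] op 0.0932
tool x yaw -0.7167 tool z [-3.e-04  2.e-04 -1.e+00]
dp [-0.004   0.0005  0.0004]
twist z -0.0011 or 3.1405
887
bar ((549.1351928710938, -223.95767211914062), (50.25522994995117, 13.96243667602539), 50.891605377197266) 0.08059121284760229 [ 0.5498696  -0.22311209  0.0805456 ]
2627 flange ((548.9522094726562, -224.16172790527344), 34.22542190551758)
(np.float64(249.38757634285687), np.float64(197.1394532126625))
```

View pics/w1.png

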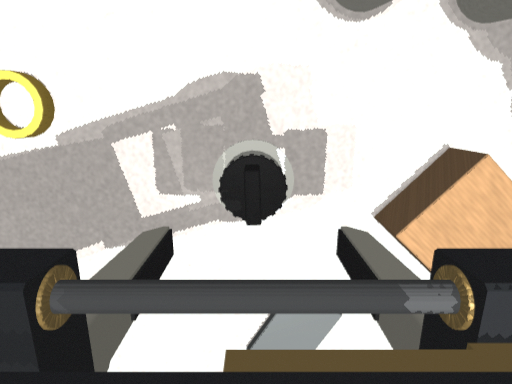

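The bar is at (252,187) in the wrist view, centred between the jaws and yawed 0.888, with its top at 0.080 as it should be. I'll descend and grasp.

>>> carry_out([
  {"dp":[-0.0015,0.0017,0.03],"twist":[0,0,-0.034],"fingers":1},
  {"dp":[0,0,0.04],"twist":[0,0,0],"fingers":1},
  {"dp":[0,0,0.035],"twist":[0,0,0],"fingers":1},
  {"dp":[0,0,0.024],"twist":[0,0,0],"fingers":1},
  {"dp":[0,0,0],"twist":[0,0,0],"fingers":1},
  {"dp":[0,0,0],"twist":[0,0,0],"fingers":-1},
  {"dp":[0,0,0],"twist":[0,0,0],"fingers":-1},
  {"dp":[0,0,0],"twist":[0,0,0],"fingers":-1},
  {"dp":[0,0,0],"twist":[0,0,0],"fingers":-1},
  {"dp":[0,0,0],"twist":[0,0,0],"fingers":-1},
])

```text
t: 3.32
ee_pos: [0.5492, -0.2241, 0.0718]
ee_rot: [2.961, -1.051, 0.0]
contact_force: [0.8, 0.5, 0.0]
opening: 0.0475
```

>>> carry_out([
  {"dp":[0,0,0],"twist":[0,0,0],"fingers":-1},
  {"dp":[0,0,0],"twist":[0,0,0],"fingers":-1},
  {"dp":[0,0,0],"twist":[0,0,0],"fingers":-1},
  {"dp":[0,0,0],"twist":[0,0,0],"fingers":-1},
])

```text
t: 3.82
ee_pos: [0.5491, -0.2241, 0.0716]
ee_rot: [-2.961, 1.051, 0.0]
contact_force: [-0.6, -1.0, 0.5]
opening: 0.0142
```

>>> carry_out([
  {"dp":[0,0,-0.03],"twist":[0,0,0],"fingers":-1},
  {"dp":[0,0,-0.05],"twist":[0,0,0],"fingers":-1},
  {"dp":[0,0,-0.06],"twist":[0,0,0],"fingers":-1},
  {"dp":[0,0,-0.05],"twist":[0,0,0],"fingers":-1},
  {"dp":[-0.02,-0.02,0],"twist":[0,0,0],"fingers":-1},
  {"dp":[-0.04,-0.035,0],"twist":[0,0,0],"fingers":-1},
  {"dp":[-0.04,-0.035,0],"twist":[0,0,0],"fingers":-1},
  {"dp":[-0.04,-0.035,0],"twist":[0,0,0],"fingers":-1},
  {"dp":[-0.04,-0.035,0],"twist":[0,0,0],"fingers":-1},
  {"dp":[-0.04,-0.035,0],"twist":[0,0,0],"fingers":-1},
])

```text
t: 5.08
ee_pos: [0.5006, 0.0675, 0.2616]
ee_rot: [-2.961, 1.051, -0.0]
contact_force: [1.0, -0.7, -0.8]
opening: 0.0139
```

>>> carry_out([
  {"dp":[-0.035,-0.035,0],"twist":[0,0,0],"fingers":-1},
  {"dp":[-0.016,-0.019,0],"twist":[0,0,0],"fingers":-1},
  {"dp":[0,0,0],"twist":[0,0,0],"fingers":-1},
  {"dp":[0,0,0],"twist":[0,0,0],"fingers":-1},
])

```text
t: 5.58
ee_pos: [0.4958, 0.1395, 0.2615]
ee_rot: [2.96, -1.051, -0.0]
contact_force: [-0.1, -0.8, -0.9]
opening: 0.0137
```

Run:
```python
from h import *
to([.553,.21,.26],np.radians(45)+np.pi/2)
c=cap('wrist');P=pts(c);np.savez('wn.npz',P=P,**c)
d=np.hypot(P[...,0]-.553,P[...,1]-.21)
m=(abs(P[...,2]-.135)<.004)&(d<.05)
q=P[m];print('rim',len(q),cv2.minEnclosingCircle((q[:,:2]*1000).astype(np.float32)) if len(q) else 0, np.median(q[:,2]),q.mean(0))
u,v=pix(c,(.553,.21,.135));print(u,v)
np.set_printoptions(suppress=True)
m=(abs(P[...,2]-.09)<.004)&(d<.15);q=P[m];print('top',len(q),cv2.minAreaRect((q[:,:2]*1000).astype(np.float32)))
cv2.imwrite('pics/w2.png',np.clip(c['color'].astype(int)*1.3,0,255).astype(np.uint8)[:,:,::-1])
```

```text
t 5.58 pos [0.4958 0.1395 0.2615] j [ 0.225 -0.241  1.749 -0.     1.634  0.907] F [-0.1 -0.8 -0.9] T [-0.02 -0.06 -0.01] op 0.0137
tool x yaw -0.682 tool z [-2.e-04 -3.e-04 -1.e+00]
dp [ 0.     -0.0908  0.0015]
twist z 0.1034 or -3.0382
rim 2788 ((554.4322509765625, 211.31781005859375), 33.680152893066406) 0.13575304542999517 [0.5550593  0.2119618  0.13554788]
253.70835983345577 86.999761522334
top 19540 ((554.4015502929688, 211.27325439453125), (144.36300659179688, 194.26974487304688), 80.82233428955078)
```

View pics/w2.png

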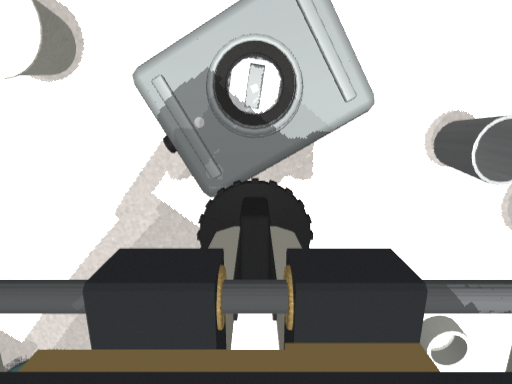

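The rim circle and the tank top both put the neck at (0.5544, 0.2113). The slot shows in the bore from about (259,65) to (251,108), and I'll cast those pixels onto the plate plane.

Run:
```python
from h import *
c=dict(np.load('wn.npz'));g=cv2.cvtColor(c['color'],cv2.COLOR_RGB2GRAY)
u,v=pix(c,(.5544,.2113,.115));print(u,v)
vv,uu=np.mgrid[:384,:512];disc=np.hypot(uu-u,vv-v)<26
print(np.percentile(g[disc],[5,20,40,60,80,95]))
for t in (170,200,225,245):
    m=(disc&(g<t)&(g>80)).astype(np.uint8)
    n,l,s,ce=cv2.connectedComponentsWithStats(m)
    k=1+np.argmax(s[1:,4]); ys,xs=np.where(l==k)
    w=np.array([ray(c,a,b,.115)[:2] for a,b in zip(xs,ys)],np.float32)*1000
    print(t,cv2.minAreaRect(w))
cv2.imwrite('pics/s.png',cv2.resize(c['color'][40:130,205:305,::-1],(800,720))[:600])
cv2.imwrite('pics/s.png',cv2.resize(c['color'][45:127,205:305,::-1],(700,574),interpolation=cv2.INTER_CUBIC))
for a,b in((259,65),(251,108)): print(ray(c,a,b,.115))
to([.5544,.2113,.26],None)
```

```text
254.06224687502814 86.59654663554797
[122. 171. 194. 222. 225. 230.]
170 ((536.889892578125, 207.76376342773438), (10.256548881530762, 26.43468475341797), 31.06419563293457)
200 ((548.2345581054688, 216.23963928222656), (41.348716735839844, 29.23688507080078), 42.07756042480469)
225 ((549.6273803710938, 215.65234375), (42.97727966308594, 31.761573791503906), 44.13890838623047)
245 ((554.4560546875, 210.82861328125), (42.34225845336914, 44.8091926574707), 50.83359909057617)
[0.56884442 0.2222815  0.115     ]
[0.54087368 0.1990253  0.115     ]
t 5.62 pos [0.4958 0.1393 0.2616] j [ 0.224 -0.241  1.749 -0.     1.634  0.907] F [ 0.7 -0.  -0.8] T [ 0.03 -0.03 -0.  ] op 0.0136
tool x yaw -0.6827 tool z [-1.e-04 -2.e-04 -1.e+00]
dp [ 0.     -0.0928  0.0016]
```

View pics/s.png

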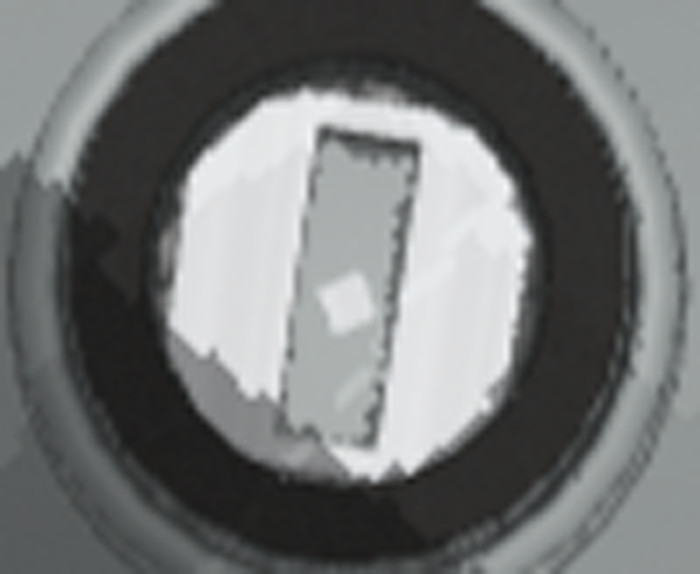

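>>> carry_out([
  {"dp":[0,-0.02,0],"twist":[0,0,0],"fingers":-1},
  {"dp":[0,-0.035,0],"twist":[0,0,0],"fingers":-1},
  {"dp":[0,-0.0265,0],"twist":[0,0,0],"fingers":-1},
  {"dp":[0,-0.0113,0],"twist":[0,0,0],"fingers":-1},
  {"dp":[0,0,0],"twist":[0,0,0.135],"fingers":-1},
  {"dp":[0,0,0.03],"twist":[0,0,0],"fingers":-1},
  {"dp":[0,0,0.025],"twist":[0,0,0],"fingers":-1},
  {"dp":[0,0,0],"twist":[0,0,0],"fingers":-1},
  {"dp":[0,0,0],"twist":[0,0,0],"fingers":-1},
])

```text
t: 6.75
ee_pos: [0.5546, 0.212, 0.2079]
ee_rot: [-2.882, 1.248, -0.001]
contact_force: [0.3, 0.5, -0.9]
opening: 0.014
```

Run:
```python
from h import *
to([.5544,.2113,.19],.753+np.pi/2)
```

```text
t 6.75 pos [0.5546 0.212  0.2079] j [ 0.322 -0.051  1.665 -0.     1.526  1.14 ] F [ 0.3  0.5 -0.9] T [-0.02 -0.08 -0.01] op 0.014
tool x yaw -0.8173 tool z [ 1.1e-03  3.0e-04 -1.0e+00]
dp [0.0004 0.0007 0.0179]
twist z 0.0005 or -3.1411
```

>>> carry_out([
  {"dp":[0.0004,0.0007,0.008],"twist":[0,0,0],"fingers":-1},
  {"dp":[0,0,0.006],"twist":[0,0,0],"fingers":-1},
  {"dp":[0,0,0.005],"twist":[0,0,0],"fingers":-1},
  {"dp":[0,0,0.004],"twist":[0,0,0],"fingers":-1},
  {"dp":[0,0,0.003],"twist":[0,0,0],"fingers":-1},
  {"dp":[0,0,0],"twist":[0,0,0],"fingers":-1},
])

```text
t: 7.5
ee_pos: [0.5539, 0.2113, 0.1804]
ee_rot: [2.883, -1.248, -0.0]
contact_force: [-0.1, 0.4, -0.2]
opening: 0.0137
```

>>> carry_out([
  {"dp":[0,0,0.002],"twist":[0,0,0],"fingers":-1},
  {"dp":[0,0,0.0015],"twist":[0,0,0],"fingers":-1},
  {"dp":[0,0,0.001],"twist":[0,0,0],"fingers":-1},
  {"dp":[0,0,0],"twist":[0,0,0],"fingers":-1},
])

```text
t: 8.0
ee_pos: [0.5539, 0.2113, 0.1761]
ee_rot: [2.883, -1.248, -0.0]
contact_force: [-0.8, 0.1, -1.2]
opening: 0.0137
```

The tip is 2.5 mm past the plate's level with no force, so the blade is in the slot. I'll continue down to the rim.

>>> carry_out([
  {"dp":[0,0,0.002],"twist":[0,0,0],"fingers":-1},
  {"dp":[0,0,0.002],"twist":[0,0,0],"fingers":-1},
  {"dp":[0,0,0.001],"twist":[0,0,0],"fingers":-1},
  {"dp":[0,0,0],"twist":[0,0,0],"fingers":-1},
])

```text
t: 8.5
ee_pos: [0.5539, 0.2113, 0.171]
ee_rot: [2.883, -1.248, -0.0]
contact_force: [0.6, -0.2, -1.8]
opening: 0.0139
```

>>> carry_out([
  {"dp":[0,0,0.0006],"twist":[0,0,0],"fingers":-1},
  {"dp":[0,0,0],"twist":[0,0,0],"fingers":-1},
])

```text
t: 8.75
ee_pos: [0.554, 0.2113, 0.1707]
ee_rot: [-2.883, 1.248, -0.0]
contact_force: [0.4, 0.2, -0.5]
opening: 0.0137
```

Run:
```python
from h import *
to([.5544,.2113,.1706],.753+np.pi/2)
```

```text
t 8.75 pos [0.554  0.2113 0.1707] j [ 0.321 -0.035  1.711  0.     1.466  1.138] F [ 0.4  0.2 -0.5] T [-0.01 -0.06 -0.  ] op 0.0137
tool x yaw -0.817 tool z [ 1.e-04  1.e-04 -1.e+00]
dp [ 0.0003 -0.0003  0.0001]
twist z 0.0008 or -3.1408
```

>>> carry_out([
  {"dp":[0,0,0],"twist":[0,0,0.08],"fingers":-1},
  {"dp":[0,0,0],"twist":[0,0,0.08],"fingers":-1},
  {"dp":[0,0,0],"twist":[0,0,0.08],"fingers":-1},
  {"dp":[0,0,0],"twist":[0,0,0.08],"fingers":-1},
  {"dp":[0,0,0],"twist":[0,0,0.08],"fingers":-1},
  {"dp":[0,0,0],"twist":[0,0,0],"fingers":-1},
])

```text
t: 9.5
ee_pos: [0.5539, 0.2117, 0.1707]
ee_rot: [-2.578, 1.795, 0.001]
contact_force: [-1.6, 2.9, 0.3]
opening: 0.0138
```

Run:
```python
from h import *
to([.5544,.2113,.1706],.753+np.pi/2)
```

```text
t 9.5 pos [0.5539 0.2117 0.1707] j [ 3.220e-01 -3.500e-02  1.711e+00  1.000e-03  1.466e+00  1.538e+00] F [-1.6  2.9  0.3] T [0.72 0.26 0.03] op 0.0138
tool x yaw -1.2163 tool z [-0.e+00  7.e-04 -1.e+00]
dp [ 0.0005 -0.0003  0.0001]
twist z -0.3985 or 2.7431
```

>>> carry_out([
  {"dp":[0,0,0],"twist":[0,0,0.08],"fingers":-1},
  {"dp":[0,0,0],"twist":[0,0,0.08],"fingers":-1},
  {"dp":[0,0,0],"twist":[0,0,0.08],"fingers":-1},
  {"dp":[0,0,0],"twist":[0,0,0.08],"fingers":-1},
  {"dp":[0,0,0],"twist":[0,0,0.08],"fingers":-1},
  {"dp":[0,0,0],"twist":[0,0,0.06],"fingers":-1},
])

```text
t: 10.25
ee_pos: [0.554, 0.2118, 0.1707]
ee_rot: [-2.1, 2.335, 0.001]
contact_force: [-0.6, 4.1, 0.3]
opening: 0.0138
```

Run:
```python
from h import *
to([.5544,.2113,.1706],-.16+np.pi/2)
```

```text
t 10.25 pos [0.554  0.2118 0.1707] j [ 3.220e-01 -3.500e-02  1.710e+00  1.000e-03  1.465e+00  1.998e+00] F [-0.6  4.1  0.3] T [1.02 0.09 0.08] op 0.0138
tool x yaw -1.6767 tool z [ 3.e-04  1.e-03 -1.e+00]
dp [ 0.0004 -0.0004  0.0001]
twist z 0.0541 or -3.0875
```

>>> carry_out([
  {"dp":[0,0,0],"twist":[0,0,0.05],"fingers":-1},
  {"dp":[0,0,0],"twist":[0,0,0.05],"fingers":-1},
])

```text
t: 10.5
ee_pos: [0.554, 0.2118, 0.1707]
ee_rot: [-1.982, 2.437, 0.001]
contact_force: [-0.8, 4.4, 0.1]
opening: 0.0139
```

Run:
```python
from h import *
to([.5544,.2113,.1706],-.16+np.pi/2)
```

```text
t 10.5 pos [0.554  0.2118 0.1707] j [ 3.220e-01 -3.500e-02  1.711e+00  1.000e-03  1.465e+00  2.098e+00] F [-0.8  4.4  0.1] T [1.12 0.1  0.1 ] op 0.0139
tool x yaw -1.7761 tool z [ 2.e-04  1.e-03 -1.e+00]
dp [ 0.0004 -0.0005  0.0001]
twist z -0.0453 or 3.0963
```

>>> carry_out([
  {"dp":[0,0,0],"twist":[0,0,0.05],"fingers":-1},
  {"dp":[0,0,0],"twist":[0,0,0.05],"fingers":-1},
  {"dp":[0,0,0],"twist":[0,0,0.05],"fingers":-1},
])

```text
t: 10.88
ee_pos: [0.554, 0.2118, 0.1707]
ee_rot: [-1.793, 2.578, 0.001]
contact_force: [0.9, 4.7, -0.5]
opening: 0.0137
```

Run:
```python
from h import *
to([.5544,.2113,.1706],-.36+np.pi/2)
```

```text
t 10.88 pos [0.554  0.2118 0.1707] j [ 3.220e-01 -3.500e-02  1.710e+00  1.000e-03  1.465e+00  2.248e+00] F [ 0.9  4.7 -0.5] T [1.23 0.01 0.11] op 0.0137
tool x yaw -1.9261 tool z [ 3.0e-04  1.1e-03 -1.0e+00]
dp [ 0.0003 -0.0005  0.0001]
twist z 0.0047 or -3.1369
```

>>> carry_out([
  {"dp":[0,0,0],"twist":[0,0,0.05],"fingers":-1},
  {"dp":[0,0,0],"twist":[0,0,0.05],"fingers":-1},
])

```text
t: 11.12
ee_pos: [0.5541, 0.2119, 0.1707]
ee_rot: [-1.663, 2.664, 0.001]
contact_force: [0.3, 5.1, -0.5]
opening: 0.0139
```

Run:
```python
from h import *
to([.5544,.2113,.1706],-.36+np.pi/2)
```

```text
t 11.12 pos [0.5541 0.2119 0.1707] j [ 3.220e-01 -3.500e-02  1.710e+00  1.000e-03  1.465e+00  2.347e+00] F [ 0.3  5.1 -0.5] T [ 1.19 -0.12  0.49] op 0.0139
tool x yaw -2.0258 tool z [ 5.0e-04  1.2e-03 -1.0e+00]
dp [ 0.0004 -0.0006  0.0001]
twist z -0.095 or 3.0466
```

>>> carry_out([
  {"dp":[0,0,0],"twist":[0,0,0.05],"fingers":-1},
  {"dp":[0,0,0],"twist":[0,0,0.05],"fingers":-1},
])

```text
t: 11.38
ee_pos: [0.5541, 0.2119, 0.1707]
ee_rot: [-1.528, 2.744, 0.001]
contact_force: [-0.0, 6.0, -0.1]
opening: 0.014
```

Run:
```python
from h import *
to([.5544,.2113,.1706],-.36+np.pi/2)
```

```text
t 11.38 pos [0.5541 0.2119 0.1707] j [ 3.220e-01 -3.500e-02  1.710e+00  1.000e-03  1.465e+00  2.447e+00] F [-0.   6.  -0.1] T [ 1.32 -0.    0.32] op 0.014
tool x yaw -2.1257 tool z [ 5.0e-04  1.2e-03 -1.0e+00]
dp [ 0.0003 -0.0006  0.0001]
twist z -0.1949 or 2.9467
```

The thread stop came at a cap yaw of about -0.38, where the moment rose. I'm on the ratchet now and will step until the moment drops.

>>> carry_out([
  {"dp":[0,0,0],"twist":[0,0,0.05],"fingers":-1},
  {"dp":[0,0,0],"twist":[0,0,0.04],"fingers":-1},
])

```text
t: 11.62
ee_pos: [0.5541, 0.2113, 0.1706]
ee_rot: [-1.402, 2.811, -0.0]
contact_force: [-0.4, -1.1, 0.0]
opening: 0.0138
```

Run:
```python
from h import *
to([.5544,.2113,.1706],-.36+np.pi/2)
```

```text
t 11.62 pos [0.5541 0.2113 0.1706] j [ 0.321 -0.035  1.711 -0.     1.466  2.538] F [-0.4 -1.1  0. ] T [ 0.16  0.   -0.01] op 0.0138
tool x yaw -2.2161 tool z [ 2.e-04 -1.e-04 -1.e+00]
dp [-0.0002 -0.0003  0.    ]
twist z -0.2853 or 2.8562
```

>>> carry_out([
  {"dp":[0,0,0],"twist":[0,0,0.04],"fingers":-1},
])

```text
t: 11.75
ee_pos: [0.5541, 0.2112, 0.1707]
ee_rot: [-1.346, 2.838, -0.0]
contact_force: [0.7, 1.6, -0.1]
opening: 0.0135
```

Run:
```python
from h import *
to([.5544,.2113,.1706],-.36+np.pi/2)
```

```text
t 11.75 pos [0.5541 0.2112 0.1707] j [ 0.321 -0.035  1.711 -0.     1.465  2.577] F [ 0.7  1.6 -0.1] T [ 0.34 -0.34  0.1 ] op 0.0135
tool x yaw -2.2561 tool z [ 4.e-04 -1.e-04 -1.e+00]
dp [-0.0002 -0.0002  0.0001]
twist z -0.3253 or 2.8163
```

>>> carry_out([
  {"dp":[0,0,0],"twist":[0,0,0.04],"fingers":-1},
])

```text
t: 11.88
ee_pos: [0.5543, 0.2114, 0.1707]
ee_rot: [-1.289, 2.864, -0.0]
contact_force: [4.1, 3.5, -1.7]
opening: 0.0139
```

Run:
```python
from h import *
to([.5544,.2113,.1706],-.36+np.pi/2)
```

```text
t 11.88 pos [0.5543 0.2114 0.1707] j [ 0.321 -0.035  1.71  -0.     1.465  2.617] F [ 4.1  3.5 -1.7] T [ 0.65 -0.79  0.09] op 0.0139
tool x yaw -2.296 tool z [ 1.1e-03  3.0e-04 -1.0e+00]
dp [ 0.     -0.0001  0.0001]
twist z -0.3652 or 2.7764
```

>>> carry_out([
  {"dp":[0,0,0],"twist":[0,0,0.04],"fingers":-1},
])

```text
t: 12.0
ee_pos: [0.5546, 0.2115, 0.1708]
ee_rot: [-1.231, 2.888, -0.0]
contact_force: [5.6, 3.4, -3.2]
opening: 0.0137
```

Run:
```python
from h import *
to([.5544,.2113,.1706],-.36+np.pi/2)
```

```text
t 12.0 pos [0.5546 0.2115 0.1708] j [ 0.321 -0.035  1.71   0.     1.464  2.657] F [ 5.6  3.4 -3.2] T [ 0.82 -1.09  0.17] op 0.0137
tool x yaw -2.3359 tool z [ 1.7e-03  6.0e-04 -1.0e+00]
dp [ 0.0003 -0.0001  0.0002]
twist z -0.4051 or 2.7365
```

The moment fell to zero at about -0.6, which is one click. The cap is now meeting the next tooth. I'll ease back a little within the blade's play, open and lift clear.

>>> carry_out([
  {"dp":[0,0,0],"twist":[0,0,-0.04],"fingers":-1},
  {"dp":[0,0,0],"twist":[0,0,-0.04],"fingers":-1},
  {"dp":[0,0,0],"twist":[0,0,0],"fingers":-1},
])

```text
t: 12.38
ee_pos: [0.5541, 0.2113, 0.1706]
ee_rot: [-1.347, 2.838, -0.0]
contact_force: [1.6, 0.4, -1.7]
opening: 0.0138
```

Run:
```python
from h import *
to([.5544,.2113,.1706],-.36+np.pi/2)
```

```text
t 12.38 pos [0.5541 0.2113 0.1706] j [ 0.321 -0.035  1.711 -0.     1.465  2.577] F [ 1.6  0.4 -1.7] T [ 0.21 -0.21  0.02] op 0.0138
tool x yaw -2.2556 tool z [ 4.e-04 -1.e-04 -1.e+00]
dp [-0.0002 -0.0002  0.    ]
twist z -0.3248 or 2.8168
```

>>> carry_out([
  {"dp":[0,0,0],"twist":[0,0,0],"fingers":0.2},
  {"dp":[0,0,0],"twist":[0,0,0],"fingers":0.2},
  {"dp":[0,0,0],"twist":[0,0,0],"fingers":0.2},
  {"dp":[0,0,0],"twist":[0,0,0],"fingers":0.2},
  {"dp":[0,0,0],"twist":[0,0,0],"fingers":0.2},
  {"dp":[0,0,0],"twist":[0,0,0],"fingers":0.2},
])

```text
t: 13.12
ee_pos: [0.554, 0.2113, 0.1706]
ee_rot: [1.345, -2.839, -0.0]
contact_force: [0.2, -0.1, 0.1]
opening: 0.0557
```

>>> carry_out([
  {"dp":[0,0,-0.02],"twist":[0,0,0],"fingers":0.2},
  {"dp":[0,0,-0.03],"twist":[0,0,0],"fingers":0.2},
  {"dp":[0,0,-0.04],"twist":[0,0,0],"fingers":0.2},
  {"dp":[0,0,-0.03],"twist":[0,0,0],"fingers":0.2},
  {"dp":[0,0,0],"twist":[0,0,0],"fingers":0.2},
])

```text
t: 13.75
ee_pos: [0.5545, 0.2115, 0.2946]
ee_rot: [-1.343, 2.835, -0.001]
contact_force: [-0.1, 0.4, 0.3]
opening: 0.0556
```

Run:
```python
from h import *
to([.5544,.2113,.1706],-.36+np.pi/2)
c=cap('wrist');P=pts(c)
d=np.hypot(P[...,0]-.554,P[...,1]-.211)
q=P[(d<.045)&(P[...,2]>.161)&(P[...,2]<.2)];r=cv2.minAreaRect((q[:,:2]*1000).astype(np.float32));print('bar',len(q),np.median(q[:,2]),r)
q=P[(d<.045)&(abs(P[...,2]-.143)<.006)];print('flange',len(q),np.median(q[:,2]),q[:,2].std(),cv2.minEnclosingCircle((q[:,:2]*1000).astype(np.float32)))
A=np.c_[q[:,:2],np.ones(len(q))];print('slope',np.linalg.lstsq(A,q[:,2],rcond=None)[0])
pin=np.array([.5544,.2113])-.062*np.array([np.cos(-.16),np.sin(-.16)]);e=np.hypot(P[...,0]-pin[0],P[...,1]-pin[1])
a=P[e<.004][:,2];b=P[(e>.008)&(e<.014)][:,2];print('pin',pin,len(a),np.median(a),np.median(b))
cv2.imwrite('pics/f.png',np.clip(c['color'].astype(int)*1.3,0,255).astype(np.uint8)[:,:,::-1])
```

```text
t 13.75 pos [0.5545 0.2115 0.2946] j [ 0.321 -0.073  1.547 -0.     1.663  2.578] F [-0.1  0.4  0.3] T [ 0.03  0.01 -0.05] op 0.0556
tool x yaw -2.257 tool z [ 0.0048  0.0015 -1.    ]
dp [0.0008 0.0003 0.124 ]
twist z -0.3262 or 2.8154
bar 936 0.1797224149762111 ((555.2825317382812, 210.63015747070312), (13.337772369384766, 49.27518844604492), 50.53961944580078)
flange 2746 0.14378857539397752 0.0009318113224896992 ((554.705322265625, 210.95645141601562), 34.13801193237305)
slope [-0.00071303  0.00148694  0.14382197]
pin [0.49319191 0.22117773] 32 0.0907763229158858 0.09132600757245354
```

View pics/f.png

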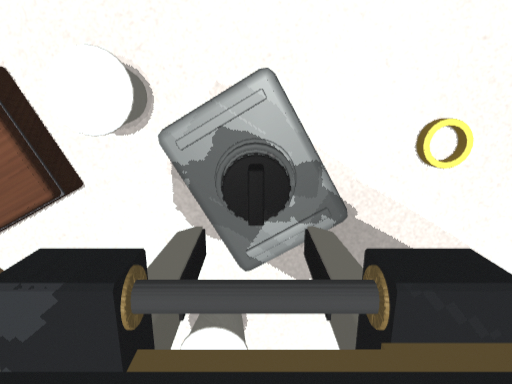

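```bash
python3 -c "
from cell import ctrl
print(ctrl.close_job())"
```

```text
the job is handed in; nothing more can be done
None
```

I took the cap from its stand, lowered it into the neck with its blade in the drive slot, and turned it clockwise through the thread to one ratchet click. I then let go and lifted clear, and handed the job in at about 14 s. `close_job()` reports no verdict.

- **Seating:** the blade was lined up from the camera view and went in with no noticeable force, so no feeling about was needed. The last view shows the flange top at 143.8 mm (143 expected), less than 1 mm off the neck's axis and not tilted.
- **Thread and click:** the moment ran at about 0.1 N m along the thread, peaked at 0.49 N m against the stop, then fell to zero once. That fits one click. I could not check it directly, because the click slide is out of sight.
- **Pin:** it reads flush with the tank top, or 0.5 mm below it. That is within camera error, which is coarser than the 0.2 mm limit, so being home rests mainly on the stop I felt.
- **Forces and bystanders:** every force I read was under 10 N. I saw no contact with the cups, tubs or other things, but did not re-measure their positions.

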